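# Check a seed dibber's return spring on the spring tester

### The job

Stand the spring unit foot-down in the spring tester's socket, press its cap straight down with 12 N (never over 15 N) for a full second and let it up; the cap drags the tester's pointer down and leaves it at the loaded length. If the pointer stayed above the reference mark the spring is good: stand it upright in the square tray; if it went below, the spring is tired: stand it upright in the round dish. Do not touch the tester or its pointer with the gripper, and leave the seedling pots and the bottle alone.

Things in the scene. Friction and masses are not known exactly. Their poses are not given: they have to be found in the camera images.
- cap_mid (a point): centre of the plain aluminium cap on top of the upright spring unit (unit 80 mm tall, about 80 g, round about z = up): grip it here from above or press on its top. Cap 48 mm in diameter, 26 mm high; its top is 13 mm above this point, the foot's underside 67 mm below it when unloaded. Lifting the cap lifts the whole unit; pressing it, gripped or not, loads the spring.
- cap_top (a point): centre of the cap's top face. The cap slides straight down towards the foot by up to 22 mm against the coil: after a preload of 0.7 N about 700 N/m in a tired spring, after a preload of 5.7 N about 1100 N/m in a good one. Good and tired units look the same.
- spring_foot (a point): centre of the underside of the unit's steel foot, 34 mm in diameter, 22 mm high, lower edge chamfered 2 to 3 mm; z points up to the cap. Above the foot 32 mm of open coil, 29 mm across, up to the cap.
- tester: spring tester fixed to the bench, yaw varies: aluminium plate 120 x 120 x 18 mm, origin at the centre of its underside, z up. The socket is 12 mm from the centre towards its -x; the pointer's post and scale stand on its +x. Nothing rises above the plate on the +y and -y sides of the socket: bring the gripper with its fingers on those two sides. The robot must not touch the tester.
- socket (a point): centre of the socket's floor in the tester plate: round hole 37 mm across, 10 mm deep, 2 mm chamfer, floor 8 mm above the bench. A fully seated unloaded unit has its cap centre 67 mm above this point. Axes as the tester's.
- pointer (a joint): travel of the tester's drag pointer down its post, m: 0 at the top, to 0.026 down; starts at 0 to 0.003. A seated cap's rim meets it after 1.5 mm of compression (pointer at 0) and pushes it down; friction of 0.5 N keeps it where it was left. Level with the reference mark at 0.009: less is above the mark (good), more is below (tired).
- pointer_tip (a point): end of the pointer's steel nib (3 mm thick), in front (+x side) of the white scale plate, 58.5 mm over the bench with the pointer at the top. The post is 12 mm wide, 80 mm high over the bench, 48 mm from the socket's axis towards +x; the scale reaches 34 mm from it towards +y. The pointer's tongue reaches to 20.5 mm from the socket's axis, under the cap's rim.
- mark (a point): the reference mark: inner end of a fixed dark steel fin, 12 mm wide and 3 mm thick, that stands out from the scale plate beside the pointer's nib, 49.5 mm over the bench.
- tray_in (a point): centre of the inner floor of the square white tray for good springs: 130 x 130 mm, walls 28 mm high and 4 mm thick, inner floor about 4 mm over the bench.
- dish_in (a point): centre of the inner floor of the round white ceramic dish for tired springs: 130 mm across the rim, 28 mm high, inner floor about 108 mm across and 5 mm over the bench.
- pot_a: loose cup of seedlings, 85 mm across, 67 mm high plus leaves up to 125 mm; origin at its underside. Bystander.
- pot_b: a second such cup. Bystander.
- bottle: loose white plastic bottle, 56 mm across, 120 mm tall; origin at its underside. Bystander.
Things that resemble listed ones, but are neither listed nor needed, are in the scene too. Of the things that look like the part that bears cap_mid, the middle-sized one is meant.

How it is judged (in metres and radians):
On the way, in this order (a step that is already met when the one before it is completed fails the run):
1. the spring unit stands fully home in the tester's socket (horizontal distance between spring_foot and socket below 0.004 m and z of spring_foot in the frame of socket below 0.003 m and angle between spring_foot's own z axis and vertical below 0.1 rad), for 0.2 s.
2. the seated spring is held under the 12 N load (the tester carries 10.5 to 15 N, the unit's weight included) for half a second (all of step 1 and contact force between anything else and tester between 10.5 and 15 N), for 0.5 s.
At the end, for the whole second after the job is handed in: the spring unit stands upright (within 0.15 rad) with its foot on the floor (within 6 mm) of the square tray if the pointer was left above the reference mark (joint under 0.009 m), or of the round dish if it was left below (((value of joint pointer below 0.009 m and horizontal distance between spring_foot and tray_in below 0.07 m and z of spring_foot in the frame of tray_in between -0.004 and 0.006 m and angle between spring_foot's own z axis and vertical below 0.15 rad) or (value of joint pointer above 0.009 m and horizontal distance between spring_foot and dish_in below 0.07 m and z of spring_foot in the frame of dish_in between -0.004 and 0.006 m and angle between spring_foot's own z axis and vertical below 0.15 rad))); the robot touches nothing.
It fails at once if the tester is loaded with more than 17 N (contact force between anything else and tester above 17 N).
It fails at once if the robot touches the tester or its pointer (contact force between any of the fingers, the arm and tester above 0.3 N).
It fails at once if the first pot is pushed aside by more than 15 mm (distance of pot_a from where it was at the start of the episode above 0.015 m).
It fails at once if the second pot is pushed aside by more than 15 mm (distance of pot_b from where it was at the start of the episode above 0.015 m).
It fails at once if the bottle is pushed aside by more than 15 mm (distance of bottle from where it was at the start of the episode above 0.015 m).
It also fails if it takes over 54 s, if anything falls off the work surface, if the arm or the gripper's body presses on something with over 40 N, if the wrist force passes 120 N, or if a joint passes its speed limit or range.

### The arm

A 7-joint arm with a two-finger parallel gripper is mounted at the origin on the work surface. World frame = base frame: x ahead of the robot, y to its left, z up, the work surface at z = 0. Lengths are in mm, angles in rad, forces in N, time in s.
With the tool pointing down it reaches from about 400 to 875 mm from the base axis. Payload 4.4 kg.
Tool frame: the origin (TCP) lies at the very end of the fingers, on their centre line; the grasp point (between the pads) lies 19 mm behind it; z points along the fingers, y is the direction in which the jaws open and shut (so a half turn about z gives the same grasp; the last joint's range is limited). The gripper opens to 85 mm and grips with 20 to 120 N. Pads are 22 mm wide; open, the fingers measure 114 mm over their backs; the gripper's body (76 mm by 85 mm) begins 54 mm behind the grasp point. The pads swing forward as they close: fully open they stand 13 mm farther back than shut.
Start: joints at [-1.281, 0.628, 0.038, 1.517, -0.027, 0.996, -0.02], TCP at [226.398, 609.312, 231.313] pointing down, gripper open.
Joint ranges: [-3.06, 3.06], [-0.37, 2.12], [-1.25, 1.32], [0.18, 2.47], [-1.1, 4.24], [0.23, 1.98], [-2.94, 2.94]. Speed limits (rad/s): [2.57, 2.57, 3.14, 3.14, 3.14, 3.14, 3.14].

### API

Orientations are given as [roll, pitch, yaw] about the fixed x, y, z axes, in that order (R = Rz(yaw) Ry(pitch) Rx(roll)).
In Python, from cell import ctrl gives the robot as it stands. The module is installed in compiled form; this text tells all that it offers.
- The arm moves only by the shell command python3 -m jog 'ROWS'. ROWS is text: rows parted by semicolons, each of 7 numbers parted by spaces: the shift along the tool's x, y, z in mm, then the turn, a rotation vector about the tool's x, y, z in degrees, then the opening, from -1 (shut) to 1 (fully open). In form: x y z wx wy wz claw; .... A call has 1 to 8 rows; each row is the pose to reach, as a shift and turn from the pose commanded when the call began, along the tool's axes at that moment; what a row does not reach only later rows make up. A row lasts 1/8 s, in which the tool goes at most 62.5 mm and 10.7 degrees, less where a joint would pass 70% of its speed; a pose out of reach is approached as far as the arm can. A call with a gripper value outside its range is refused whole. The fingers move at their own pace and stop on an object; the grip force is fixed at half the most. Time passes only in rows, so rows that repeat a pose let the fingers close. It gives the time, the measured TCP pose, the force and the opening at its end, in the units of the state.
- ctrl.read_state(): the state, without advancing time (a new reading comes with each control period).
- ctrl.get_image(name): name is "scene" or "side" or "wrist"; returns a dict with "image" (400x640x3 uint8, red, green, blue), "z_map" (400x640 float32, mm along the optical axis (not along the pixel's ray), 0 where there is no reading), "vertical_fov" (degrees; the focal length in pixels is half the picture's height over the tangent of half this angle, whatever the lens; pixels are square), "cx", "cy" (the principal point, pixels), "k1" (the pictures are not rectified: a ray, as slopes to the right and down, at radius r is drawn at 1 + k1 r^2 times it, then the intrinsics apply), "extrinsics" (4x4, takes a point from world to camera coordinates); the wrist camera has in their place "hand_eye" (4x4, takes a point from camera to tool coordinates, whose origin is the TCP and whose axes are the flange's). Camera axes: x right, y down, z forward; pixel columns grow to the right and rows downward; lengths in mm; the calibration is good to about 2 mm. A picture is of the moment at which its call begins: read the wrist's pose just before it.
- ctrl.finish_job(): hands the job in, once; it reports no verdict.
The state is a dict: "clock": time; "qpos": joint angles; "qd": joint speeds; "tau": joint torques, N m; "eef_pos": TCP position; "tool_rot": TCP orientation; "force": force on the tool from outside, world axes, zero at the start; "torque": the same for the moment, N m; "width": finger opening in mm.
Only numpy, scipy, OpenCV 4.12 (cv2) and the standard library are available. Lean on these libraries where they do the work, as an engineer would, in place of code of your own. Each camera call takes 0.05 s, during which the arm holds its last target.

## Working session

There is one attempt and no reset: what is moved stays moved. The work goes in short steps, Python scripts to look and compute and a shell command to move; the robot and the scene stay as the last step left them, time stands still between calls to the robot, and variables do not carry over. Pictures are saved under pics/ and viewed, and the job is handed in when it is done.

```bash
mkdir -p pics
cat > h.py <<'E'
import numpy as np, cv2
from cell import ctrl
from scipy.spatial.transform import Rotation as R
def grab(name,png=None):
    s=ctrl.read_state(); d=ctrl.get_image(name)
    if png: cv2.imwrite('pics/'+png,cv2.cvtColor(d['image'],cv2.COLOR_RGB2BGR))
    if name=='wrist':
        T=np.eye(4);T[:3,:3]=R.from_euler('xyz',s['tool_rot']).as_matrix();T[:3,3]=s['eef_pos'];
        c2w=T@np.array(d['hand_eye'])
    else: c2w=np.linalg.inv(np.array(d['extrinsics']))
    d['c2w']=c2w; return d
def ray(d,u,v):
    f=200/np.tan(np.radians(d['vertical_fov'])/2)
    K=np.array([[f,0,d['cx']],[0,f,d['cy']],[0,0,1.]])
    x=cv2.undistortPoints(np.array([[[u,v]]],float),K,np.array([d['k1'],0,0,0,0.]))[0,0]
    return np.array([x[0],x[1],1.])
def cloud(d):
    f=200/np.tan(np.radians(d['vertical_fov'])/2)
    K=np.array([[f,0,d['cx']],[0,f,d['cy']],[0,0,1.]])
    v,u=np.mgrid[0:400,0:640]
    x=cv2.undistortPoints(np.stack([u.ravel(),v.ravel()],1)[:,None].astype(float),K,np.array([d['k1'],0,0,0,0.]))[:,0]
    z=d['z_map'].ravel()
    p=np.c_[x*z[:,None],z]; w=p@d['c2w'][:3,:3].T+d['c2w'][:3,3]; w[z<=0]=np.nan
    return w.reshape(400,640,3)
def onz(d,u,v,z):
    r=d['c2w'][:3,:3]@ray(d,u,v);o=d['c2w'][:3,3];return o+r*(z-o[2])/r[2]
def proj(d,p):
    c=np.linalg.inv(d['c2w'])@np.r_[p,1];x,y=c[:2]/c[2];k=1+d['k1']*(x*x+y*y)
    f=200/np.tan(np.radians(d['vertical_fov'])/2);return f*x*k+d['cx'],f*y*k+d['cy']
E
python3 - <<'E'
from h import *
import pickle
print(ctrl.read_state())
for n in ['scene','side','wrist']:
    d=grab(n,n+'0.png'); pickle.dump(d,open(n+'0.pkl','wb')); print(n,d['c2w'][:3,3],d['vertical_fov'],d['k1'])
    w=cloud(d)
E
```

```text
{'clock': 0.0, 'qpos': array([-1.28079218,  0.62935852,  0.03845582,  1.51836919, -0.02702526,
        0.99634543, -0.02002095]), 'qd': array([-0.00111166,  0.00084766,  0.00137529, -0.00113658, -0.00120362,
        0.00201027, -0.00114823]), 'tau': array([ 1.21529803e-03, -5.63410842e+01,  1.22691169e+00, -1.93440932e+01,
        1.10883848e-02,  1.02746522e-02,  4.60771858e-06]), 'eef_pos': array([226.17348657, 608.69453517, 230.38096159]), 'tool_rot': array([-3.13963049e+00,  1.39560580e-05,  2.78574258e+00]), 'force': array([-0.14366002, -0.06367671, -0.01790468]), 'torque': array([ 0.01418401, -0.03074057,  0.02000443]), 'width': 85.42865903791721}
scene [1246.76939793  785.44764816  818.68969381] 46.06908587580574 -0.13075668700462406
side [ 354.0712053  1379.6060819  1241.09200815] 43.426917566048964 0.05468382774047837
wrist [159.96734818 634.88806137 372.53060499] 64.50543578638612 -0.018918493108106425
```

View pics/scene0.png

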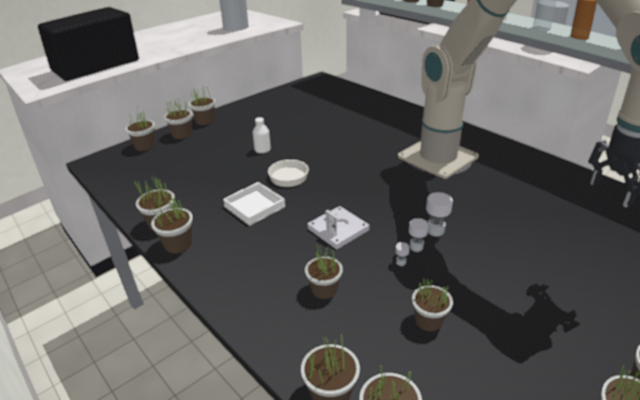

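View pics/side0.png

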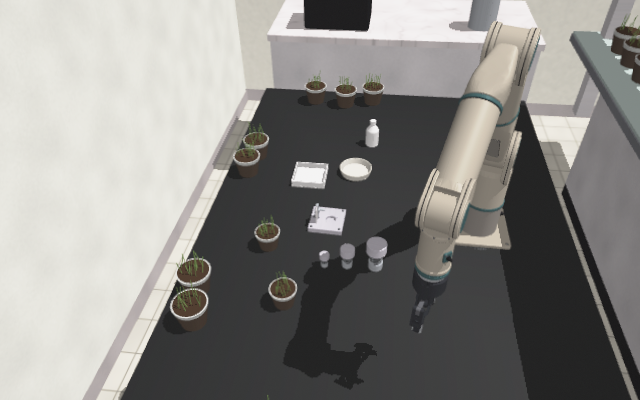

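View pics/wrist0.png

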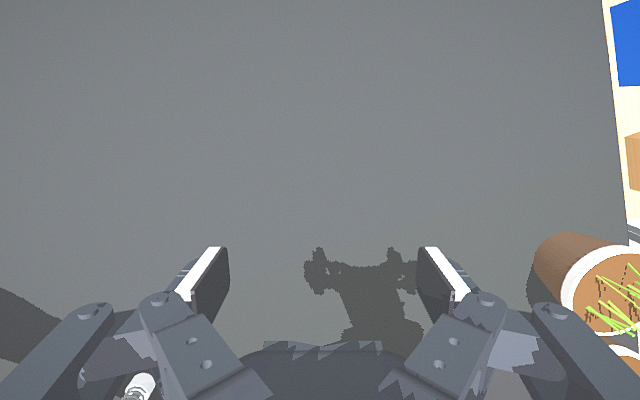

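The scene view shows three upright units: small (402,250), middle (418,230) and large (438,212). The tester is at (338,226), the tray at (254,203), the dish at (288,173), the bottle at (261,137) and the nearer pots at (324,275) and (431,305).

Run:
```python
from h import *
import pickle
for n,pts in [('scene',dict(cap=(418,225,80),capb=(418,232,67),tray=(254,203,4),dish=(288,173,5),testerc=(338,226,18),pota=(324,270,67),potb=(431,297,67),bottle=(261,135,60),small=(402,247,50),large=(439,203,100))),('side',dict(cap=(347,249,80),tray=(310,175,4),dish=(356,169,5),testerc=(327,220,18),pota=(267,230,67),potb=(283,287,67),bottle=(372,135,60),small=(324,255,50),large=(376,244,100)))]:
    d=pickle.load(open(n+'0.pkl','rb')); w=cloud(d)
    for k,(u,v,z) in pts.items(): print(n,k,np.round(w[v,u]),np.round(onz(d,u,v,z)))
    im=cv2.cvtColor(d['image'],cv2.COLOR_RGB2BGR)
    c=im[150:310,220:460] if n=='scene' else im[140:300,240:400]
    cv2.imwrite('pics/%s0c.png'%n,cv2.resize(c,None,fx=3.3,fy=3.3,interpolation=cv2.INTER_CUBIC))
```

```text
scene cap [445. 247.  75.] [450. 251.  80.]
scene capb [460. 260.  68.] [459. 259.  67.]
scene tray [ 626. -226.   -3.] [ 631. -218.    4.]
scene dish [ 443. -286.   -2.] [ 451. -276.    5.]
scene testerc [528.  39.   2.] [542.  53.  18.]
scene pota [735. 207.  86.] [722. 193.  67.]
scene potb [616. 417.  67.] [616. 417.  67.]
scene bottle [ 415. -464.   65.] [ 409. -472.   60.]
scene small [nan nan nan] [517. 256.  50.]
scene large [364. 250. 104.] [358. 247. 100.]
side cap [439. 250.  81.] [439. 249.  80.]
side tray [ 632. -218.    8.] [ 633. -223.    4.]
side dish [ 451. -282.    6.] [ 451. -284.    5.]
side testerc [529.  47.  13.] [529.  52.  18.]
side pota [708. 211.  97.] [718. 180.  67.]
side potb [615. 420.  70.] [616. 417.  67.]
side bottle [ 399. -459.   61.] [ 399. -461.   60.]
side small [513. 257.  51.] [513. 256.  50.]
side large [348. 247. 112.] [348. 235. 100.]
```

View pics/scene0c.png

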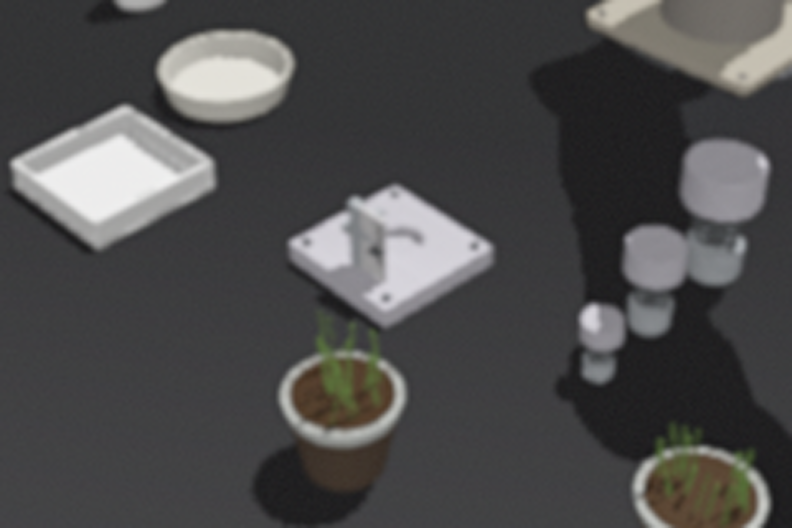

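View pics/side0c.png

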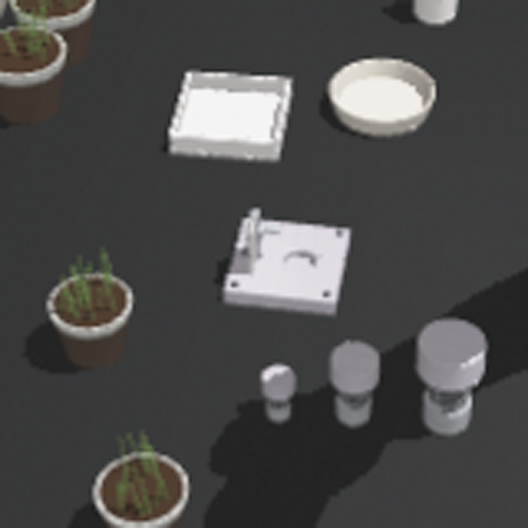

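Run:
```python
from h import *
import pickle
d=pickle.load(open('wrist0.pkl','rb')); print(np.round(np.array(d['hand_eye']),3))
```

```text
[[   0.      -0.961   -0.278   71.183]
 [   1.       0.       0.       1.154]
 [  -0.      -0.278    0.961 -142.038]
 [   0.       0.       0.       1.   ]]
```

```bash
python3 -m jog '-50 -32 -10 0 0 -3 1;-110 -71 -20 0 0 -6 1;-165 -106 -20 0 0 -9 1;-220 -142 -20 0 0 -12 1;-275 -177 -20 0 0 -15 1;-330 -212 -20 0 0 -18 1;-385 -248 -20 0 0 -20.4 1;-435 -280 -20 0 0 -20.4 1'
```

```text
clock: 1.15
eef_pos: [524.9, 210.4, 251.2]
tool_rot: [3.141, -0.0, -3.141]
force: [0.3, 0.7, -0.0]
width: 85.3
```

```bash
python3 -m jog '-30 -50 0 0 0 0 1;-40 -50 0 0 0 0 1;-40 -50 0 0 0 0 1'
python3 - <<'E'
from h import *
import pickle
s=ctrl.read_state();print(s['eef_pos'],s['tool_rot'])
d=grab('wrist','w1.png');pickle.dump(d,open('w1.pkl','wb'))
E
```

```text
clock: 1.52
eef_pos: [564.1, 162.6, 250.9]
tool_rot: [3.141, -0.001, 3.141]
force: [0.1, 0.7, -0.8]
width: 85.4
[564.07356576 162.59416268 250.91089996] [ 3.14083951e+00 -6.46545290e-04  3.14119859e+00]
```

View pics/w1.png

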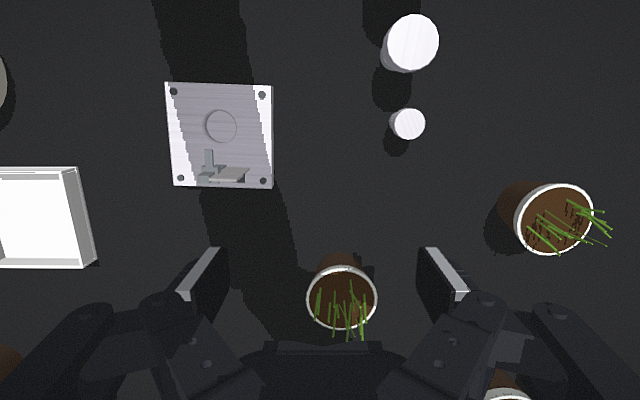

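The wrist view shows a cap at (411,42), a smaller one at (409,124), the tester plate spanning (165..274, 82..188), and the socket ring at (221,126).

Run:
```python
from h import *
import pickle
d=pickle.load(open('w1.pkl','rb'));w=cloud(d)
for k,(u,v,z) in dict(cap=(411,42,80),small=(408,123,50),sock=(221,126,18),p00=(165,82,18),p01=(273,86,18),p10=(173,187,18),p11=(273,188,18),nib=(209,152,60),scale=(236,174,75)).items():
    print(k,w[v,u].round(1),onz(d,u,v,z).round(1))
# cap top by z
m=(w[...,2]>70)&(w[...,2]<95)&(abs(w[...,0]-445)<50)&(abs(w[...,1]-250)<50)
mm=(m*255).astype(np.uint8); 
c=max(cv2.findContours(mm,0,2)[0],key=cv2.contourArea); print(m.sum(),np.nanmedian(w[m][:,2]),w[m].min(0),w[m].max(0))
(x,y),ax,an=cv2.fitEllipse(c);print(x,y,ax,onz(d,x,y,80).round(1))
# plate corners
p=(abs(w[...,2]-18)<7)&(abs(w[...,0]-530)<90)&(abs(w[...,1]-50)<90)
c=max(cv2.findContours((p*255).astype(np.uint8),0,2)[0],key=cv2.contourArea)
r=np.array([onz(d,*q,18)[:2] for q in c[:,0].astype(float)],np.float32); print(cv2.minAreaRect(r))
im=cv2.cvtColor(d['image'],cv2.COLOR_RGB2BGR)
cv2.imwrite('pics/w1t.png',cv2.resize(im[70:200,150:290],None,fx=4.5,fy=4.5,interpolation=cv2.INTER_CUBIC))
```

```text
cap [439.3 244.4  80.6] [439.2 244.5  80. ]
small [512.7 253.8  54. ] [512.9 254.9  50. ]
sock [518.8  43.    7. ] [518.   46.5  18. ]
p00 [469.2 -13.5  16. ] [469.3 -12.6  18. ]
p01 [ 4.732e+02  1.061e+02 -1.000e-01] [474.1 108.8  18. ]
p10 [596.1 -28.3  -0.8] [591.2 -19.1  18. ]
p11 [ 5.974e+02  1.008e+02 -3.000e-01] [592.5 103.8  18. ]
nib [542.3  44.1  58.6] [542.1  44.6  60. ]
scale [566.7  70.3  56.2] [562.6  75.5  75. ]
2378 79.37314496244173 [415.89391377 221.69538489  70.04335934] [463.02075751 269.94949868  82.09069443]
411.68060302734375 42.03469467163086 (51.339149475097656, 57.46403121948242) [439.3 245.2  80. ]
((531.0050659179688, 44.33030700683594), (121.65084075927734, 120.61234283447266), 87.55138397216797)
```

View pics/w1t.png

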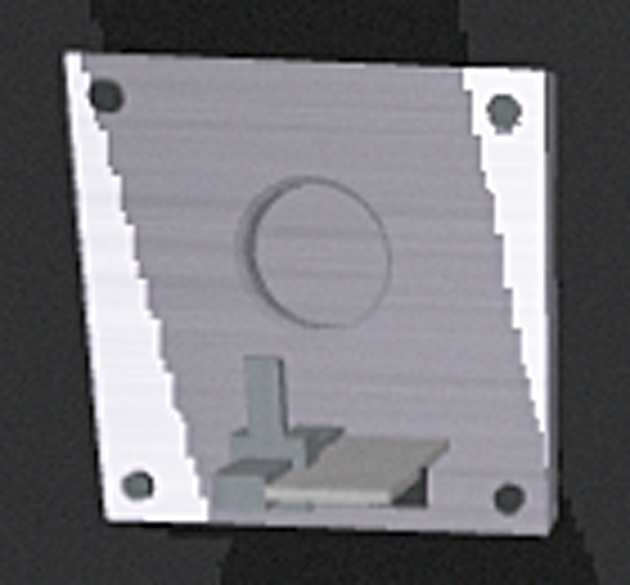

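```bash
python3 -m jog '50 33 0 0 0 0 1;100 66 0 0 0 0 1;125 84 40 0 0 0 1;125 84 90 0 0 0 1;125 84 130 0 0 0 1;125 84 130 0 0 0 1;125 84 130 0 0 0 1'
python3 - <<'E'
from h import *
s=ctrl.read_state();print(s['eef_pos'],s['tool_rot'])
d=grab('wrist','w2.png')
E
```

```text
clock: 2.45
eef_pos: [439.0, 247.5, 122.5]
tool_rot: [3.14, 0.001, -3.14]
force: [0.3, 0.7, 1.0]
width: 85.1
[439.01511722 247.48489339 122.49296467] [ 3.14036161e+00  1.10965441e-03 -3.13962478e+00]
```

View pics/w2.png

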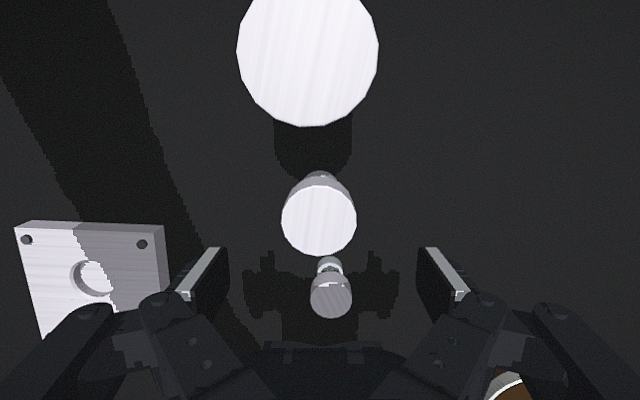

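The middle cap, at (319,221), lies between the fingers, whose midline is about column 323.

Run:
```python
from h import *
s=ctrl.read_state();print(s['eef_pos'],s['tool_rot'],s['force'])
d=grab('wrist')
g=cv2.cvtColor(d['image'],cv2.COLOR_RGB2GRAY)
m=((g>205)*255).astype(np.uint8);m[:170]=0;m[270:]=0;m[:,:270]=0;m[:,370:]=0
c=max(cv2.findContours(m,0,2)[0],key=cv2.contourArea);(x,y),ax,an=cv2.fitEllipse(c);print(x,y,ax,onz(d,x,y,80).round(1))
```

```text
[439.58837256 247.43061085 122.93663897] [ 3.13978662e+00  2.29023993e-03 -3.14022390e+00] [0.16946779 0.29937888 1.57552676]
318.5855407714844 218.9205322265625 (69.1084976196289, 73.76876068115234) [437.8 246.5  80. ]
```

```bash
python3 -m jog '1 -1 40 0 0 0 1;1 -1 77 0 0 0 1;1 -1 77 0 0 0 1;1 -1 77 0 0 0 -1;1 -1 77 0 0 0 -1;1 -1 77 0 0 0 -1;1 -1 77 0 0 0 -1;1 -1 77 0 0 0 -1'; python3 -m jog '0 0 0 0 0 0 -1;0 0 0 0 0 0 -1;0 0 0 0 0 0 -1'
```

```text
clock: 3.55
eef_pos: [439.0, 245.7, 45.4]
tool_rot: [3.14, 0.002, 3.142]
force: [0.3, 0.3, 5.9]
width: 46.5
clock: 3.92
eef_pos: [439.0, 245.7, 45.4]
tool_rot: [3.14, 0.002, -3.141]
force: [0.8, 0.0, 6.4]
width: 46.8
```

```bash
python3 -m jog '0 0 -30 0 0 0 -1;0 0 -65 0 0 0 -1;0 0 -65 0 0 0 -1;0 0 -65 0 0 0 -1'
python3 - <<'E'
from h import *
for n in range(3):
    s=ctrl.read_state();print(s['eef_pos'],s['tool_rot'],s['force'],s['width']); d=grab('wrist','w3.png')
w=cloud(d);print(w[215:225:3,310:330:5].reshape(-1,3).round(1))
E
```

```text
clock: 4.42
eef_pos: [437.5, 244.9, 109.0]
tool_rot: [-3.141, -0.001, -3.141]
force: [-0.1, 0.9, -1.0]
width: 46.4
[437.5300804  244.93101448 108.97095456] [-3.14129618e+00 -5.88587966e-04 -3.14133161e+00] [-0.09648439  0.90464902 -0.97443332] 46.40660744129426
[437.22303871 244.73068992 108.54477356] [-3.14071245e+00 -1.52424735e-03 -3.14129736e+00] [-0.15938249 -0.2589157  -0.98028486] 46.400217208845994
[437.13729941 244.67491276 108.31426605] [-3.14044099e+00 -1.93799868e-03 -3.14130741e+00] [-0.48337416  1.48527235 -0.89479103] 46.371512472325264
[[425.9 239.1  84.2]
 [413.5 242.8 119. ]
 [413.9 245.  118. ]
 [414.  247.2 117.6]
 [414.1 240.7 121.1]
 [414.  242.9 121.5]
 [414.  245.  121.6]
 [413.8 247.2 122.2]
 [413.9 240.9 125.5]
 [413.8 243.  125.7]
 [413.9 245.1 125.4]
 [413.8 247.2 125.7]
 [414.2 241.  128.1]
 [413.2 243.1 130.8]
 [414.1 245.1 128.4]
 [413.9 247.1 128.9]]
```

View pics/w3.png

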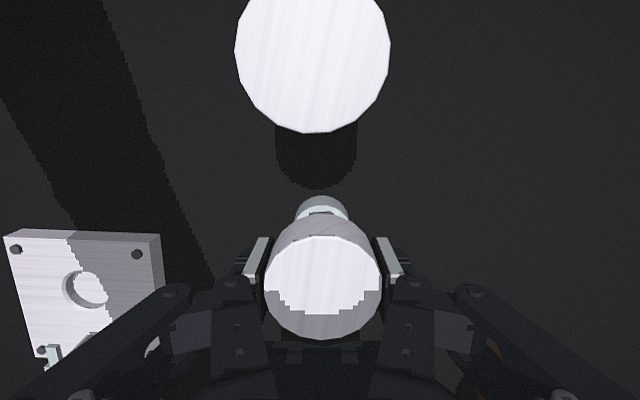

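```bash
python3 -m jog '-36 -36 -10 0 0 2.6 -1;-72 -72 -10 0 0 2.6 -1;-108 -110 -10 0 0 2.6 -1;-108 -110 -10 0 0 2.6 -1;-108 -110 -10 0 0 2.6 -1;-108 -110 -10 0 0 2.6 -1'
python3 - <<'E'
from h import *
import pickle
d=grab('wrist'); s=ctrl.read_state();print(s['eef_pos'],s['tool_rot'],s['force'],s['width']); d=grab('wrist','w4.png');d['s']=s;pickle.dump(d,open('w4.pkl','wb'))
im=cv2.cvtColor(d['image'],cv2.COLOR_RGB2BGR)
w=cloud(d)
m=(abs(w[...,2]-18)<5)&(abs(w[...,0]-530)<100)&(abs(w[...,1]-50)<100)
c=max(cv2.findContours((m*255).astype(np.uint8),0,2)[0],key=cv2.contourArea)
r=np.array([onz(d,*q,18)[:2] for q in c[:,0].astype(float)],np.float32); print(cv2.minAreaRect(r))
print(np.nanmedian(w[m][:,2]), w[275:300:5,322].round(1), w[225:250:5,320].round(1))
E
```

```text
clock: 5.32
eef_pos: [544.6, 136.7, 118.8]
tool_rot: [3.141, -0.002, 3.099]
force: [-0.1, 0.3, -1.3]
width: 46.4
[544.82406489 136.63006649 118.961257  ] [ 3.14125686e+00 -1.37522798e-03  3.09890802e+00] [-0.13091998  0.03010263 -1.35363775] 46.24718935804428
((530.41650390625, 44.11363983154297), (120.82113647460938, 119.26407623291016), 87.96701049804688)
17.483381239613408 [[538.  138.1 151.7]
 [539.6 138.1 152.7]
 [542.9 137.9 150.8]
 [544.2 137.9 152.3]
 [547.4 137.7 150.9]] [[521.3 138.  141.4]
 [521.2 138.1 146.9]
 [522.  138.  149.9]
 [523.3 138.  151.6]
 [525.2 137.9 151.8]]
```

View pics/w4.png

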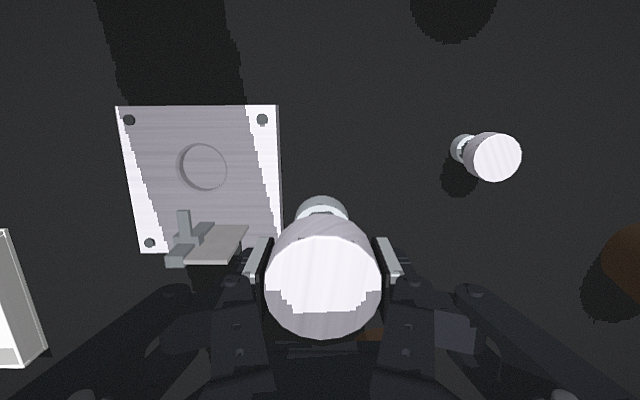

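Run:
```python
from h import *
import pickle
d=pickle.load(open('w4.pkl','rb'));w=cloud(d)
im=cv2.cvtColor(d['image'],cv2.COLOR_RGB2BGR)
z=cv2.resize(im[130:330,160:400],None,fx=3,fy=3,interpolation=cv2.INTER_CUBIC)
for (p,r) in [((518.4,44.6),18.5),((518.4,44.6),20.5)]:
  for a in np.linspace(0,2*np.pi,40):
    u,v=proj(d,[p[0]+r*np.cos(a),p[1]+r*np.sin(a),18]); cv2.circle(z,(int((u-160)*3),int((v-130)*3)),1,(0,0,255),-1)
for p in [(545.5,137.9)]:
  for a in np.linspace(0,2*np.pi,40):
    u,v=proj(d,[p[0]+24*np.cos(a),p[1]+24*np.sin(a),152]); cv2.circle(z,(int((u-160)*3),int((v-130)*3)),1,(0,0,255),-1)
    u,v=proj(d,[p[0]+17*np.cos(a),p[1]+17*np.sin(a),152-58]); cv2.circle(z,(int((u-160)*3),int((v-130)*3)),1,(0,200,0),-1)
cv2.imwrite('pics/w4z.png',z)
```

```text
(no output)
```

View pics/w4z.png

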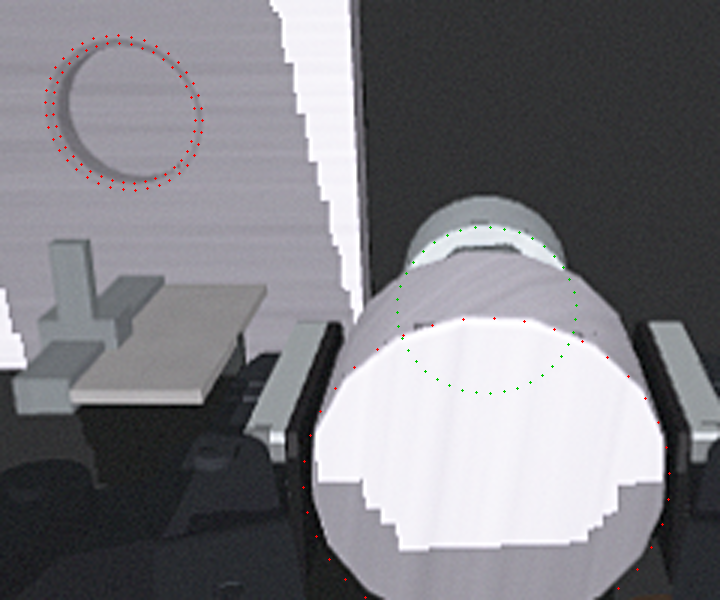

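The socket fit at (202,167) agrees with the image, and the unit hangs upright in the jaws. Next I move it over the socket.

```bash
python3 -m jog '22.5 -30 0 0 0 0 -1;22.5 -65 0 0 0 0 -1;22.5 -94.3 0 0 0 0 -1;22.5 -94.3 0 0 0 0 -1;22.5 -94.3 0 0 0 0 -1;22.5 -94.3 0 0 0 0 -1'
python3 - <<'E'
from h import *
for n in ['wrist','scene','side']:
    s=ctrl.read_state();print(s['eef_pos'],s['tool_rot'],s['force'],s['width']); d=grab(n,'%s5.png'%n)
    if n!='wrist':
        im=cv2.cvtColor(d['image'],cv2.COLOR_RGB2BGR)
        u,v=map(int,proj(d,[519,45,60])); cv2.imwrite('pics/%s5.png'%n,cv2.resize(im[v-45:v+45,u-60:u+60],None,fx=6,fy=6,interpolation=cv2.INTER_CUBIC))
E
```

```text
clock: 6.18
eef_pos: [519.3, 43.6, 119.3]
tool_rot: [3.141, 0.0, 3.099]
force: [0.1, 0.5, -1.2]
width: 46.4
[519.28993854  43.64463531 119.34845192] [3.14078055e+00 1.59421303e-04 3.09884529e+00] [ 0.0993343   0.46060498 -1.20247438] 46.418432777145156
[519.24794273  43.44078991 119.30286203] [3.14096310e+00 3.38564465e-05 3.09861640e+00] [ 0.14433575  0.05768955 -0.9250749 ] 46.39792119190505
[519.23223538  43.21388646 119.28296992] [ 3.14113252e+00 -8.11925435e-06  3.09839253e+00] [ 0.28407247 -1.1630991  -0.7721422 ] 46.60121412109872
```

View pics/wrist5.png

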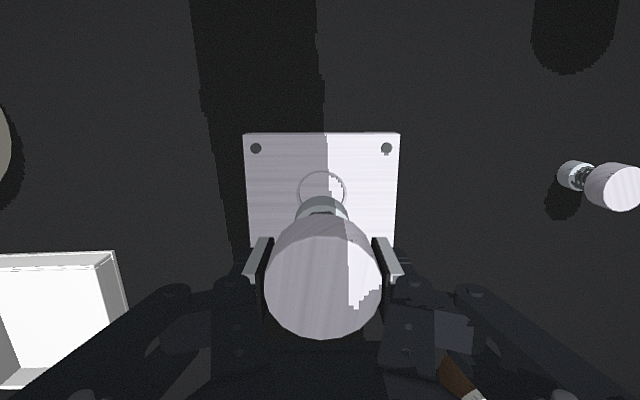

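View pics/scene5.png

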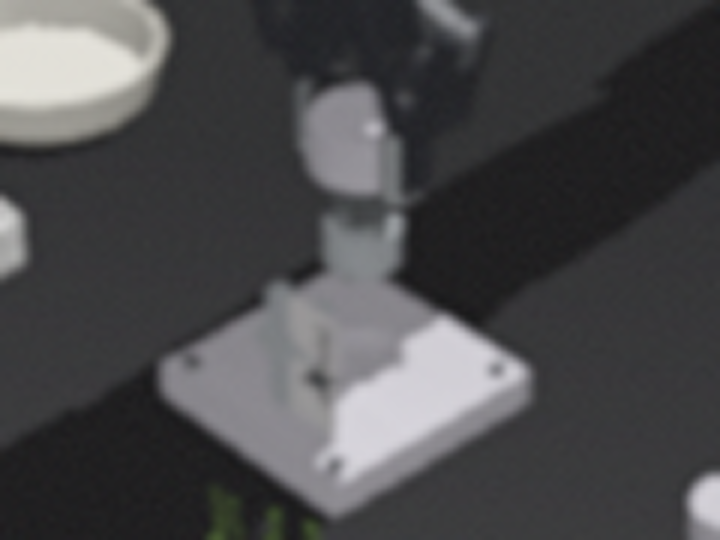

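View pics/side5.png

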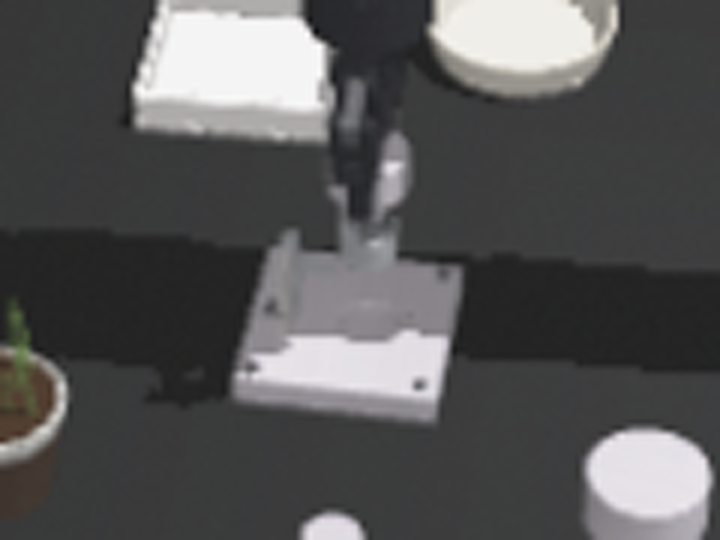

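```bash
python3 -m jog '0.8 0 25 0 0 0 -1;0.8 0 49 0 0 0 -1;0.8 0 49 0 0 0 -1;0.8 0 49 0 0 0 -1;0.8 0 49 0 0 0 -1'
python3 - <<'E'
from h import *
s=ctrl.read_state();print(s['eef_pos'],s['tool_rot'],s['force'],s['width'])
d=grab('wrist','w6.png')
im=cv2.cvtColor(d['image'],cv2.COLOR_RGB2BGR)
z=cv2.resize(im[130:350,220:430],None,fx=3,fy=3,interpolation=cv2.INTER_CUBIC)
cv2.imwrite('pics/w6.png',z[:600])
E
```

```text
clock: 6.95
eef_pos: [519.2, 42.2, 71.2]
tool_rot: [3.141, 0.002, 3.097]
force: [-0.2, 0.0, -1.3]
width: 46.3
[519.20786622  42.20653137  71.2481378 ] [3.14122792e+00 1.80292140e-03 3.09650668e+00] [-0.22946275  0.01927729 -1.27018502] 46.29300566292582
```

View pics/w6.png

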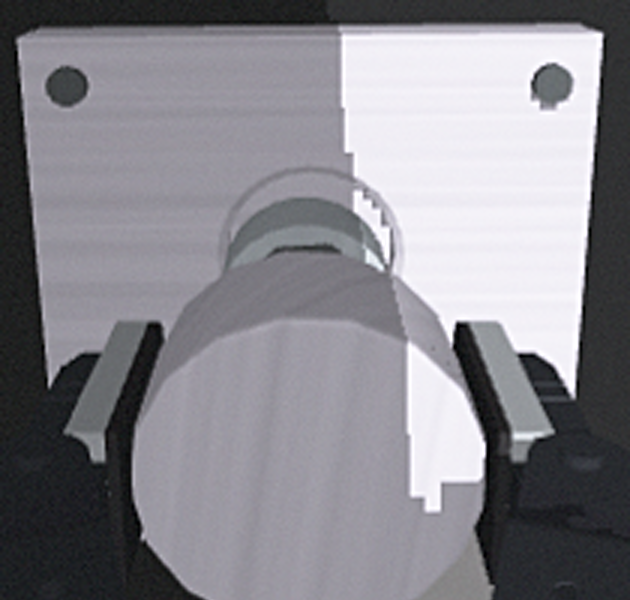

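Run:
```python
from h import *
s=ctrl.read_state();print(s['eef_pos'])
d=grab('wrist')
print(onz(d,220+312/3,130+168/3,18), 'foot', onz(d,220+307/3,130+197/3,24+2.5), onz(d,220+228/3,130+240/3,26),onz(d,220+386/3,130+240/3,26))
print('ring',onz(d,220+220/3,130+250/3,18),onz(d,220+405/3,130+250/3,18))
```

```text
[519.12048685  42.1379624   71.19131739]
[498.96682621  45.47598103  18.        ] foot [502.8294255   44.23781313  26.5       ] [511.53932214  27.41259741  26.        ] [513.01776812  60.21572686  26.        ]
ring [516.45988255  24.6975562   18.        ] [518.27146407  64.87631004  18.        ]
```

```bash
python3 -m jog '0 1.1 2 0 0 0 -1;0 1.1 6 0 0 0 -1;0 1.1 10 0 0 0 -1;0 1.1 10 0 0 0 -1'; python3 -m jog '0 0 2 0 0 0 -1;0 0 4 0 0 0 -1;0 0 4 0 0 0 -1'
```

```text
clock: 7.55
eef_pos: [518.1, 43.1, 59.8]
tool_rot: [-3.141, -0.001, 3.096]
force: [0.4, -0.2, -1.0]
width: 46.5
clock: 7.92
eef_pos: [518.4, 43.1, 56.1]
tool_rot: [-3.142, -0.0, 3.096]
force: [-0.4, 0.2, -1.2]
width: 46.6
```

```bash
python3 -m jog '0 0 1 0 0 0 -1;0 0 1 0 0 0 -1'; python3 -m jog '0 0 1 0 0 0 -1;0 0 1 0 0 0 -1';  python3 -m jog '0 0 1 0 0 0 -1;0 0 1 0 0 0 -1'; python3 -m jog '0 0 1 0 0 0 -1;0 0 1 0 0 0 -1'
```

```text
clock: 8.18
eef_pos: [518.5, 43.1, 55.3]
tool_rot: [3.142, -0.0, 3.096]
force: [0.6, -0.1, -0.7]
width: 46.3
clock: 8.43
eef_pos: [518.6, 43.1, 54.4]
tool_rot: [3.142, 0.0, 3.096]
force: [0.2, -0.9, 1.1]
width: 46.1
clock: 8.68
eef_pos: [518.7, 43.1, 53.7]
tool_rot: [3.142, 0.001, 3.096]
force: [-1.4, -0.8, 4.6]
width: 46.7
clock: 8.93
eef_pos: [518.7, 43.1, 52.9]
tool_rot: [-3.142, 0.001, 3.096]
force: [-1.4, -0.6, 7.1]
width: 46.5
```

```bash
python3 -m jog '0 0 1 0 0 0 -1;0 0 1.5 0 0 0 -1;0 0 1.5 0 0 0 -1;0 0 1.5 0 0 0 -1';python3 - <<'E'
from h import *
for i in range(3): s=ctrl.read_state();print(s['eef_pos'],s['force']);grab('wrist')
E
```

```text
clock: 9.43
eef_pos: [518.8, 43.0, 51.6]
tool_rot: [-3.142, 0.001, 3.096]
force: [-0.9, -1.1, 8.0]
width: 46.2
[518.76122147  43.04052365  51.55829542] [-0.88086724 -1.09924844  7.96161338]
[518.75823256  43.06382488  51.56435863] [-2.23091891 -0.62623985  8.48464488]
[518.72835961  43.06443188  51.5636997 ] [-2.17810506 -0.10105437  8.62892416]
```

```bash
python3 -m jog '0 0 1 0 0 0 -1;0 0 2 0 0 0 -1;0 0 2 0 0 0 -1;0 0 2 0 0 0 -1';python3 - <<'E'
from h import *
for i in range(4): s=ctrl.read_state();print(s['eef_pos'],s['force']);grab('wrist')
E
```

```text
clock: 10.07
eef_pos: [518.7, 43.0, 49.7]
tool_rot: [-3.142, 0.001, 3.096]
force: [-2.5, -0.8, 10.9]
width: 46.2
[518.74825889  43.04394329  49.74501015] [-2.45245237 -0.80978644 10.85460098]
[518.74372999  43.0282148   49.72708537] [-1.31822507  0.11662554 10.03005859]
[518.77605755  43.01486332  49.74207244] [-1.48158138 -0.57999027  9.58720361]
[518.74978091  43.04870103  49.73797425] [-1.63992139 -0.31109475 10.3916145 ]
```

```bash
python3 -m jog '0 0 1 0 0 0 -1;0 0 1.4 0 0 0 -1;0 0 1.4 0 0 0 -1';python3 - <<'E'
from h import *
F=[]
for i in range(6): s=ctrl.read_state();F.append(s['force']);d=grab('scene','s7.png')
print(s['eef_pos'],np.mean(F,0),np.array(F)[:,2])
im=cv2.cvtColor(d['image'],cv2.COLOR_RGB2BGR)
u,v=map(int,proj(d,[560,45,50])); cv2.imwrite('pics/s7.png',cv2.resize(im[v-30:v+30,u-40:u+40],None,fx=9,fy=9,interpolation=cv2.INTER_CUBIC))
E
```

```text
clock: 10.65
eef_pos: [518.8, 43.0, 48.5]
tool_rot: [-3.142, 0.001, 3.096]
force: [-1.8, -0.4, 10.4]
width: 46.5
[518.78828579  43.0059423   48.48652111] [-2.19285985 -0.68699942 11.66477478] [10.43387584 12.26526609 12.15708605 11.69958229 11.93286269 11.49997573]
```

```bash
python3 -m jog '0 0 0 0 0 0 -1;0 0 0 0 0 0 -1;0 0 0 0 0 0 -1;0 0 0 0 0 0 -1;0 0 0 0 0 0 -1;0 0 0 0 0 0 -1;0 0 0 0 0 0 -1;0 0 0 0 0 0 -1'
```

```text
clock: 11.95
eef_pos: [518.8, 43.0, 48.5]
tool_rot: [-3.142, 0.001, 3.096]
force: [-1.7, -1.1, 11.8]
width: 46.0
```

View pics/s7.png

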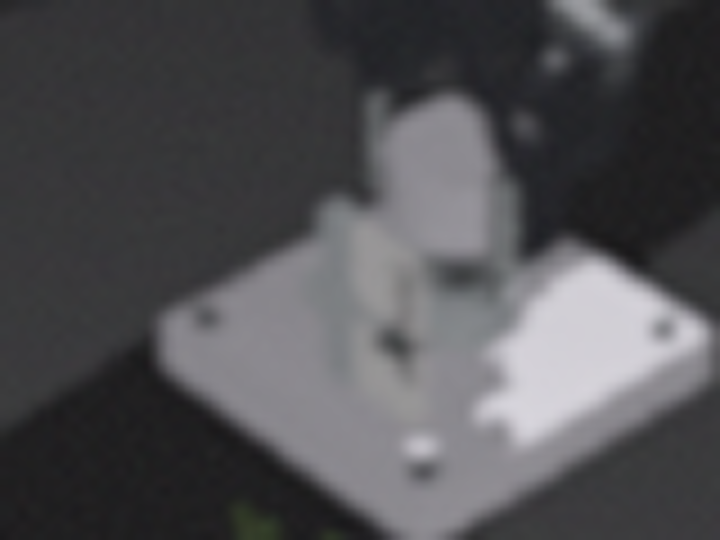

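```bash
python3 -m jog '0 0 -2 0 0 0 -1;0 0 -4 0 0 0 -1;0 0 -6.5 0 0 0 -1;0 0 -12 0 0 0 -1;0 0 -20 0 0 0 -1;0 0 -50 0 0 0 -1;0 0 -88 0 0 0 -1;0 0 -88 0 0 0 -1'
python3 - <<'E'
from h import *
s=ctrl.read_state();print(s['eef_pos'],s['force']);grab('wrist')
d=grab('scene')
im=cv2.cvtColor(d['image'],cv2.COLOR_RGB2BGR)
u,v=map(int,proj(d,[560,45,50])); cv2.imwrite('pics/s8.png',cv2.resize(im[v-40:v+30,u-40:u+40],None,fx=8,fy=8,interpolation=cv2.INTER_CUBIC))
E
```

```text
clock: 12.95
eef_pos: [520.6, 43.4, 138.1]
tool_rot: [3.141, 0.006, 3.096]
force: [0.1, -0.5, -0.9]
width: 46.0
[520.57695768  43.39730988 138.07107891] [ 0.09678533 -0.52514019 -0.93633218]
```

View pics/s8.png

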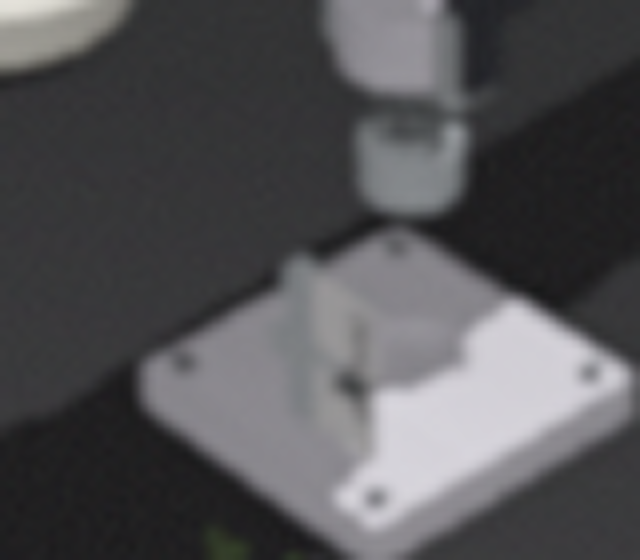

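```bash
python3 -m jog '0 -45 0 0 0 0 -1;-30 -90 0 0 0 0 -1;-75 -108 0 0 0 0 -1;-84 -108 0 0 0 0 -1;-84 -108 0 0 0 0 -1;-84 -108 0 0 0 0 -1'
python3 - <<'E'
from h import *
import pickle
grab('wrist');s=ctrl.read_state();print(s['eef_pos'],s['force'],s['width'])
d=grab('wrist','w9.png');pickle.dump(d,open('w9.pkl','wb'))
E
```

```text
clock: 13.8
eef_pos: [595.7, -67.2, 134.5]
tool_rot: [3.141, -0.003, 3.098]
force: [-0.5, 0.4, -1.3]
width: 46.4
[595.9824817  -67.37308931 134.8617992 ] [-0.15047464  0.5717656  -1.36925508] 46.411988550242356
```

View pics/w9.png

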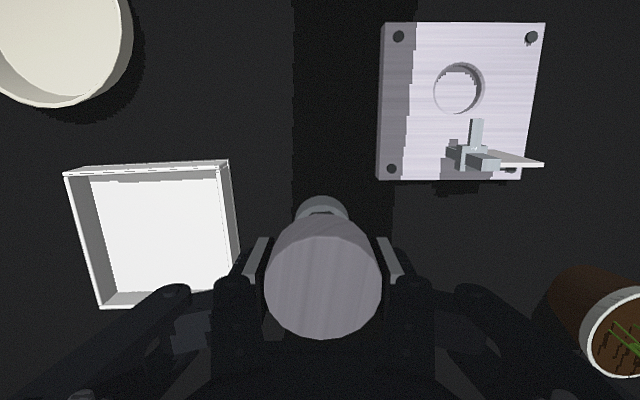

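The view shows the tongue at (477,130). The tray's inner floor runs from (90,181) to (234,300).

Run:
```python
from h import *
import pickle
d=pickle.load(open('w9.pkl','rb'));w=cloud(d)
print('tongue',w[124:140:3,477].round(1)); d1=pickle.load(open('w1.pkl','rb'));w1=cloud(d1)
print('before',w1[150:162:3,209].round(1))
print('plate',w[60,500],w[130,430],'post',w[158:166:3,485].round(1))
print('floor z',np.nanmedian(w[200:270:5,120:200:5].reshape(-1,3),0))
for q in [(68,171),(228,160),(100,305)]: print(onz(d,*q,28).round(1))
m=(abs(w[...,2]-4)<4)&(w[...,1]<-140)&(cv2.cvtColor(d['image'],cv2.COLOR_RGB2GRAY)>200)
p=w[m];print(m.sum(),np.nanpercentile(p,[1,99],axis=0))
```

```text
tongue [[543.   42.8  55.2]
 [545.   43.1  55. ]
 [547.1  43.5  54.5]
 [549.   43.   55.9]
 [551.1  43.2  55.8]
 [553.2  43.5  55.6]]
before [[540.2  44.4  58.9]
 [543.1  44.8  60.8]
 [546.3  44.4  60.6]
 [549.6  43.8  59.8]]
plate [498.26490994  74.87295069  16.71633728] [549.17780342  23.13476662  17.18077903] post [[562.8  39.3  77.3]
 [564.3  38.5  79.2]
 [566.3  38.8  79.1]]
floor z [ 633.86260821 -222.1739031     3.37063996]
[ 567.8 -270.9   28. ]
[ 564.8 -139.6   28. ]
[ 693.1 -274.8   28. ]
22297 [[ 438.46151253 -314.36258516    2.05832791]
 [ 691.07174535 -161.89804672    5.92780064]]
```

```bash
python3 -m jog '-14 -46 0 0 0 0 -1;-28 -92 0 0 0 0 -1;-40 -138 10 0 0 0 -1;-40 -138 30 0 0 0 -1;-40 -138 60 0 0 0 -1;-40 -138 78 0 0 0 -1;-40 -138 78 0 0 0 -1;-40 -138 78 0 0 0 -1'; python3 -m jog '0 0 2 0 0 0 -1;0 0 2 0 0 0 -1;0 0 2 0 0 0 -1'
```

```text
clock: 14.9
eef_pos: [632.0, -207.9, 58.3]
tool_rot: [-3.141, 0.001, 3.097]
force: [0.8, -0.1, -1.8]
width: 46.4
clock: 15.28
eef_pos: [631.4, -208.3, 55.8]
tool_rot: [-3.141, 0.001, 3.096]
force: [0.6, -0.2, -1.3]
width: 46.5
```

Run:
```python
from h import *
s=ctrl.read_state();print(s['eef_pos'],s['force']);grab('side','s10.png');grab('wrist','w10.png')
```

```text
[ 631.44985652 -208.3130154    55.77617783] [ 0.60079491 -0.17852712 -1.25563288]
```

View pics/w10.png

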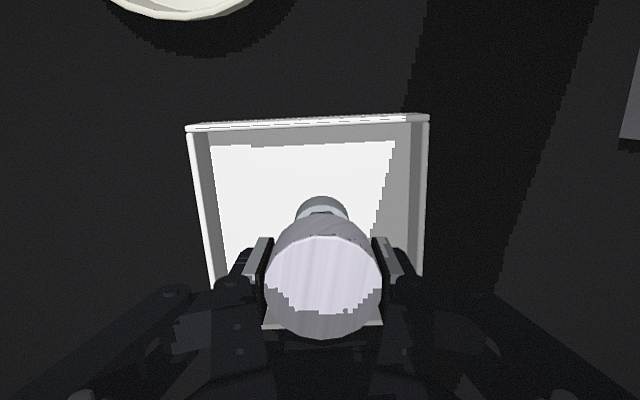

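The unit hangs centred over the tray, with its foot at (322,205) and still a few millimetres above the floor. I lower it gently until it touches.

```bash
python3 -m jog '0 0 2 0 0 0 -1;0 0 3 0 0 0 -1;0 0 3 0 0 0 -1'; python3 -m jog '0 0 1 0 0 0 -1;0 0 1 0 0 0 -1'; python3 -m jog '0 0 1 0 0 0 -1;0 0 1 0 0 0 -1'
```

```text
clock: 15.75
eef_pos: [631.1, -208.2, 52.2]
tool_rot: [3.141, -0.0, 3.096]
force: [-0.5, -0.5, -1.5]
width: 46.4
clock: 16.0
eef_pos: [631.2, -208.2, 51.3]
tool_rot: [3.142, -0.0, 3.096]
force: [-0.3, 0.4, -0.3]
width: 46.6
clock: 16.25
eef_pos: [631.4, -208.3, 50.6]
tool_rot: [-3.142, 0.0, 3.096]
force: [-1.7, -0.2, -0.1]
width: 46.4
```

```bash
python3 -m jog '0 0 0.5 0 0 0 -1;0 0 0.5 0 0 0 -1'; python3 -m jog '0 0 0 0 0 0 0.3;0 0 0 0 0 0 1;0 0 0 0 0 0 1;0 0 0 0 0 0 1;0 0 0 0 0 0 1;0 0 0 0 0 0 1'; python3 -m jog '0 0 -15 0 0 0 1;0 0 -50 0 0 0 1;0 0 -100 0 0 0 1;0 0 -130 0 0 0 1;-40 0 -130 0 0 0 1;-40 0 -130 0 0 0 1;-40 0 -130 0 0 0 1'
python3 - <<'E'
from h import *
s=ctrl.read_state();print(s['eef_pos'],s['force'])
d=grab('wrist','w11.png');w=cloud(d)
m=(w[...,2]>70)&(w[...,2]<95)&(abs(w[...,0]-631)<60)&(abs(w[...,1]+208)<60); print(m.sum(),np.nanmedian(w[m],0))
d=grab('side');im=cv2.cvtColor(d['image'],cv2.COLOR_RGB2BGR)
cv2.imwrite('pics/s11.png',cv2.resize(im[130:290,230:400],None,fx=3.5,fy=3.5,interpolation=cv2.INTER_CUBIC))
E
```

```text
clock: 16.5
eef_pos: [631.4, -208.3, 50.2]
tool_rot: [-3.141, 0.0, 3.096]
force: [-0.5, 0.3, 2.2]
width: 46.1
clock: 17.25
eef_pos: [631.3, -208.2, 49.9]
tool_rot: [3.142, -0.0, 3.096]
force: [-0.4, -0.1, 0.5]
width: 85.5
clock: 18.12
eef_pos: [670.4, -210.0, 180.0]
tool_rot: [-3.142, -0.001, 3.097]
force: [0.2, 0.5, -1.6]
width: 85.4
[ 670.43324787 -209.98426061  180.00316073] [ 0.22098731  0.47121141 -1.59376996]
3114 [ 630.66682307 -207.35513934   83.48276917]
```

View pics/w11.png

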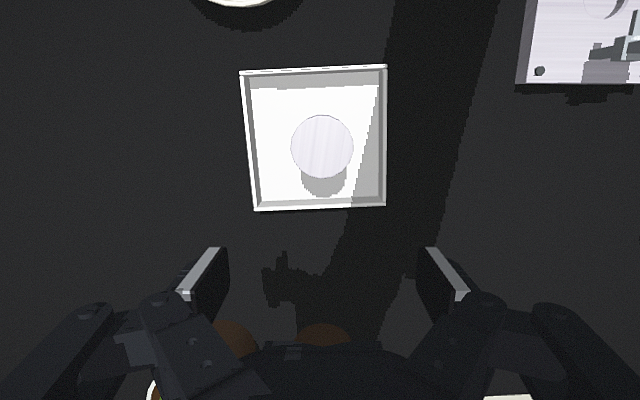

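View pics/s11.png

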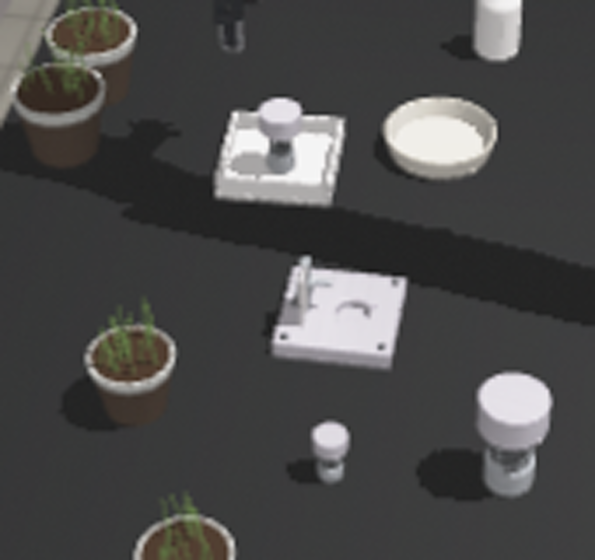

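The unit stands upright in the middle of the tray, cap at (322,146) in the wrist view and top at 83.5 mm. The gripper is clear of everything, so I hand in.

```bash
python3 -c "from cell import ctrl; print(ctrl.finish_job())"
```

```text
the job is handed in; nothing more can be done
None
```

I tested the middle-sized spring unit, found it good, and left it standing upright in the square tray. The job was handed in at about 18 s of the 54 s allowed; no verdict was reported.

- **Seating:** The unit went into the socket foot-down and made contact within about 0.5 mm of the expected height.
- **Load:** I held it pressed for about 1.5 s. The wrist read about 11.7 N on average, with single readings up to 12.3 N. With the unit's weight and a small sensor bias, I estimate the tester carried about 12.7 N.
- **Judgement:** The spring measured about 1.1 N/mm and compressed about 6 mm, which fits a good one. Depth images showed the pointer's tongue about 5 mm lower after the press, against 9 mm to the mark. The nib beside the mark was too small to read directly in the scene camera, so I relied on that depth difference.
- **Placement:** The last images show the unit upright near the tray's centre, with its cap top at about 83.5 mm (84 mm expected). The gripper was about 180 mm up and clear.
- **Surroundings:** I saw no contact with the tester, and the near pot and the bottle looked unmoved in the last side view. The second pot is cut off at its edge, and I did not measure positions again.

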